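Set the dosing rate to the red stud and start the dosing unit

TASK

On the grey dosing unit, turn the rate dial until its yellow index line points at the red stud on the scale, to within half a scale division (not at the blue stud). Only then press the green start button right down and let it come back up. Leave the dial on the red stud, let go of everything, and do not knock over or push away the bottle, cup and marker standing about.

Things in the scene. Friction and masses are not known exactly. Their poses are not given: they have to be found in the camera images.
- dosing_unit: Grey console, black top panel, fixed on the table, 262 (x) x 136 (y) x 56 mm high; origin: centre of its underside; x to its back (away from the robot, turned up to 0.3 rad), y left, z up. Dial axis at (+58, 0) mm, button axis at (-85, 0) mm. Left of it: grinder, 190 mm high with lid, its hose 350 mm; right of it: press with a lever overhanging at 210 to 320 mm.
- dial (a joint): Angle of the rate dial, rad, counter-clockwise from above positive; 0 when the yellow index line points along the console's +x axis (to its back). End stops at -2.4 and +2.4, so the index cannot pass the front of the console. No spring and no detents: it stays where it is left; friction 0.06 N m.
- dial_grip (a point): Point on the dial's axis at the height to grip, 90 mm above the table; x axis along the grip bar to its index end. Black dial: straight grip bar 62 long, 18 wide, 36 mm high (flat sides to pinch) on a round skirt 68 mm across. Bar top is 12 mm above this point, skirt top 24 mm below it. Yellow index line on one half of the bar's top, down that end and on the skirt's rim.
- dial_pointer (a point): Point on the circle of the scale to which the index line points: 48 mm from the dial's axis, in line with the index end of the grip bar, 61 mm above the table. It turns with the dial, which starts within 0.4 rad of pointing to the console's back.
- red_stud: Red stud, 11 mm across and 7 mm high, fixed on the white round scale plate (116 mm across, a black tick every 15 degrees) about 48 to 50 mm from the dial's axis; origin: centre of its underside, about 57 mm above the table. It marks the wanted rate. It sits to the left (+y) or to the right (-y) of the dial, within 17 degrees of straight sideways.
- blue_stud: Blue stud of the same size on the other side of the scale: another setting, not wanted now.
- start_button (a joint): Travel of the green start button, m: 0 when up, 0.008 when right down. A spring pushes it back up; fully down takes 6 N.
- start_button_top (a point): Centre of the top face of the green start button (38 mm across, in a black housing with a yellow ring round it); it is pressed straight down.
- wash_bottle: Loose slender clear wash bottle with a green filling, 59 mm across, 190 mm high, standing behind the console; origin: centre of its underside. Bystander.
- mould_cup: Loose white round plastic cup lying on its side, 47 x 65 x 65 mm, right of the console; origin: underside. Bystander.
- marker: Loose white marker pen with black cap, 132 mm long, 16 mm thick, lying behind the console; origin: underside. Bystander.

How it is judged:
On the way, in this order (a step that is already met when the one before it is completed fails the run):
1. the dial's index points at the red stud and the dial is still (horizontal distance between dial_pointer and red_stud below 0.007 m and velocity of joint dial between -0.05 and 0.05 rad/s), for 0.2 s.
2. the start button is pressed right down (value of joint start_button above 0.006 m), for 0.05 s.
At the end, for the whole second after the job is handed in: The dial's index points at the red stud (the scale point ahead of the index within 7 mm of the stud's centre, half a scale division), the start button has come back up (less than 2 mm down), the wash bottle stands upright (horizontal distance between dial_pointer and red_stud below 0.007 m and value of joint start_button below 0.002 m and angle between wash_bottle's own z axis and vertical below 0.3 rad); the robot touches nothing.
It fails at once if the start button is pressed (more than 3 mm) while the index is not at the red stud (value of joint start_button above 0.003 m and horizontal distance between dial_pointer and red_stud above 0.007 m).
It fails at once if a bystander is pushed more than 30 mm or the bottle is tipped (distance of any of wash_bottle, mould_cup, marker from where it was at the start of the episode above 0.03 m or angle between wash_bottle's own z axis and vertical above 0.5 rad).
It also fails if it takes over 67 s, if anything falls off the work surface, if the arm or the gripper's body presses on something with over 40 N, if the wrist force passes 120 N, or if a joint passes its speed limit or range.

ROBOT

A 6-joint arm with a two-finger parallel gripper is mounted at the origin on a cart in front of the work surface, level with it; the furniture and walls round the work are solid. World frame = base frame: x ahead of the robot, y to its left, z up, the work surface at z = 0. Lengths are in m, angles in rad, forces in N, time in s.
With the tool pointing down it reaches from about 0.375 to 0.975 m from the base axis. Payload 3.8 kg.
Tool frame: the origin (TCP) lies midway between the tips of the shut fingers; the grasp point (between the pads) lies 19 mm behind it; z points along the fingers, y is the line along which they close (so a half turn about z gives the same grasp; the last joint's range is limited). The gripper opens to 85 mm and grips with 20 to 120 N. Pads are 22 mm wide; open, the fingers measure 114 mm over their backs; the gripper's body (76 mm by 85 mm) begins 54 mm behind the grasp point. The pads swing forward as they close: fully open they stand 13 mm farther back than shut.
Start: joints at [-1.246, 0.264, 1.604, -0, 1.274, -0.037], TCP at [0.239, -0.631, 0.231] pointing down, gripper open.
Joint ranges: [-2.63, 2.63], [-0.94, 2.18], [0.31, 2.57], [-1.31, 4.45], [0, 2.66], [-2.55, 2.55]. Speed limits (rad/s): [2.57, 2.57, 3.14, 3.14, 3.14, 3.14].

INTERFACE

Orientations are given as a rotation vector (axis times angle).
In Python, from workcell import bot, cams gives the robot as it stands.
- The arm moves only by the tool play_rows, never from a script. Its argument "rows" is a list of rows, each a list of 2 entries, a list of its own where there are three numbers: the shift along the tool's x, y, z scaled (see below), then the turn, a rotation vector about the tool's x, y, z scaled (see below). A call has 1 to 20 rows; each row is the pose to reach, as a shift and turn from the pose commanded when the call began, along the tool's axes at that moment; what a row does not reach only later rows make up. The controller multiplies each number of a shift by 250 mm and each number of a turn by 45 degrees. A row lasts 1/12 s, in which the tool goes at most 41.7 mm and 7.16 degrees, less where a joint would pass 70% of its speed; a pose out of reach is approached as far as the arm can. A call with a number of a shift or a turn outside -1 to 1 is refused whole. A call with a gripper value outside its range is refused whole. "claw" is the opening, from -1 (shut) to 1 (fully open), set as the call begins (left out, the last holds). The fingers move at their own pace and stop on an object; "newtons" is the grip in N (left out, the last holds). Time passes only in rows, so rows that repeat a pose let the fingers close. It gives the time, the measured TCP pose, the force, the opening and the grip force at its end, in the units of the state.
- bot.read_state(): the state, without advancing time (a new reading comes with each control period).
- cams.read_camera(name): name is "scene" or "top"; returns a dict with "image" (400x640x3 uint8, red, green, blue), "K" (3x3 intrinsics, pixels), "T" (4x4, takes a point from camera to world coordinates). Camera axes: x right, y down, z forward; pixel columns grow to the right and rows downward; lengths in m; the calibration is good to about 2 mm. A picture is of the moment at which its call begins. There is no depth.
- bot.finish_job(): hands the job in; it is judged then, once.
The state is a dict: "time": time; "q": joint angles; "joint_vel": joint speeds; "joint_torque": joint torques, N m; "tool_pos": TCP position; "tcp_rot": TCP orientation; "wrist_force": force on the tool from outside, world axes, zero at the start; "torque": the same for the moment, N m; "width": opening from 0.0 (shut) to 1.0 (fully open); "grip_force": force on a finger pad.
Only numpy, scipy, OpenCV 4.12 (cv2) and the standard library are available. Lean on these libraries where they do the work, as an engineer would, in place of code of your own. Each camera call takes 0.05 s, during which the arm holds its last target. There are 200 camera calls.

## Working session

There is one attempt and no reset: what is moved stays moved. The work goes in short steps, Python scripts to look and compute and a tool call to move; the robot and the scene stay as the last step left them, time stands still between calls to the robot, and variables do not carry over. Pictures are saved under pics/ and viewed, at most 10 in all, crops included, and the job is handed in when it is done.

Besides the shell and the picture viewer there is one more tool, called after ">>>" by a JSON object that holds its "api" and its "payload". play_rows: Moves the arm, as the interface text tells. Its arguments: {"type":"object","properties":{"rows":{"type":"array","items":{"type":"array"}},"claw":{"type":"number"},"newtons":{"type":"number"}},"required":["rows"]}

```bash
mkdir -p pics; ls
python3 - <<'E'
from workcell import bot,cams
import cv2
s=bot.read_state();print({k:s[k] for k in("time","tool_pos","tcp_rot","width")})
for n in("scene","top"):
    c=cams.read_camera(n);cv2.imwrite(f"pics/{n}0.png",c["image"][:,:,::-1]);print(n,c["K"].round(1).tolist(),c["T"].round(3).tolist())
E
```

```text
pics
{'time': 0.0, 'tool_pos': array([ 0.23868674, -0.63058832,  0.22994395]), 'tcp_rot': array([-3.08811937e+00, -5.64852744e-01,  5.03210771e-04]), 'width': 0.9974984170393267}
scene [[421.7, 0.0, 319.7], [0.0, 421.7, 197.9], [0.0, 0.0, 1.0]] [[0.858, -0.292, 0.423, 0.231], [-0.514, -0.491, 0.703, -0.594], [0.002, -0.821, -0.571, 0.581], [0.0, 0.0, 0.0, 1.0]]
top [[499.8, 0.0, 314.7], [0.0, 499.8, 199.5], [0.0, 0.0, 1.0]] [[-0.018, -0.997, 0.068, 0.543], [-1.0, 0.016, -0.022, 0.013], [0.021, -0.069, -0.997, 0.956], [0.0, 0.0, 0.0, 1.0]]
```

View pics/scene0.png

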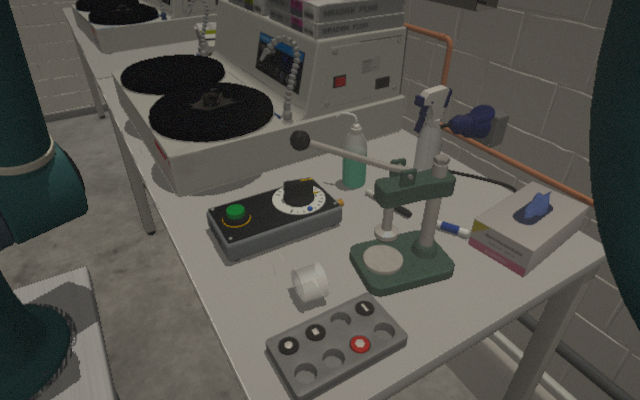

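View pics/top0.png

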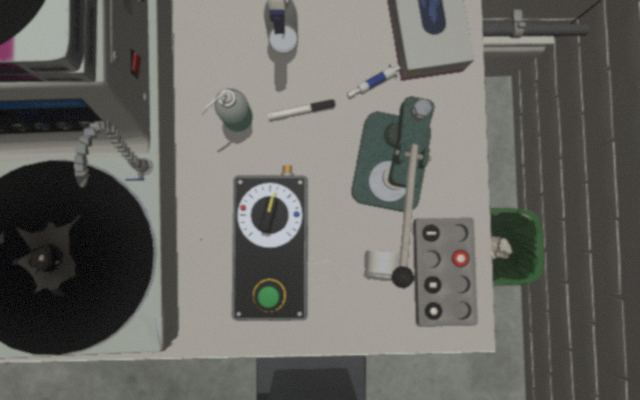

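The scene view shows the console with its button at (235,212), its dial at (298,190) and the press lever over the right side. In the top view the dial is at (269,214), the index line points up and slightly right, the red stud is at (243,208), the blue stud at (296,214), the button at (268,297) and the lever knob at (402,276).

```bash
cat > h.py <<'E'
import numpy as np,cv2
from workcell import bot,cams
def ray(c,p):
    d=np.linalg.inv(c["K"])@[p[0],p[1],1.]; return c["T"][:3,3],c["T"][:3,:3]@d
def plane(c,p,z):
    o,d=ray(c,p); return o+d*(z-o[2])/d[2]
def tri(c1,p1,c2,p2):
    o1,d1=ray(c1,p1);o2,d2=ray(c2,p2);n=np.cross(d1,d2)
    a,b,g=np.linalg.solve(np.c_[d1,-d2,n],o2-o1); m=(o1+a*d1+o2+b*d2)/2
    return m.round(4),round(float(np.linalg.norm(g*n)),4)
R={"red":[((0,110,60),(9,255,255)),((171,110,60),(180,255,255))],"blue":[((100,90,40),(130,255,255))],
 "green":[((45,120,40),(80,255,255))],"yellow":[((22,110,70),(38,255,255))],"white":[((0,0,120),(180,45,255))],"dark":[((0,0,0),(180,255,45))]}
def blobs(c,col,box,amin=6):
    x0,y0,x1,y1=box; hsv=cv2.cvtColor(c["image"][y0:y1,x0:x1],cv2.COLOR_RGB2HSV)
    m=sum(cv2.inRange(hsv,a,b) for a,b in R[col])
    n,l,s,ce=cv2.connectedComponentsWithStats(m)
    return [(int(s[i,4]),(ce[i]+[x0,y0]).round(2),s[i,:4]+[x0,y0,0,0],np.argwhere(l==i)[:,::-1]+[x0,y0]) for i in np.argsort(-s[:,4]) if i and s[i,4]>=amin]
E
python3 - <<'E'
from h import *
t=cams.read_camera("top");s=cams.read_camera("scene")
bt=(232,175,310,320);bs=(205,170,345,260)
for col in("red","blue","green","yellow","white"):
    for n,c,b in(("top",t,bt),("scene",s,bs)):
        print(col,n,[(a,ce.tolist(),bb.tolist()) for a,ce,bb,_ in blobs(c,col,b)[:4]])
def up(c,b,f):
    x0,y0,x1,y1=b
    return cv2.resize(c["image"][y0:y1,x0:x1,::-1],None,fx=f,fy=f,interpolation=cv2.INTER_CUBIC)
A=up(t,(230,170,310,250),5);B=up(s,(265,170,345,250),5)
cv2.imwrite("pics/crop0.png",np.hstack([A,B]))
for p,q in(((402,276),(300,141)),((427,110),(440,160))): print("lever",tri(t,p,s,q))
E
```

```text
red top [(12, [242.5, 207.5], [241, 206, 4, 4])]
red scene []
blue top [(14, [296.29, 213.5], [295, 212, 4, 4])]
blue scene [(13, [309.54, 208.15], [308, 207, 4, 4])]
green top [(303, [268.01, 296.81], [258, 287, 21, 20])]
green scene [(236, [235.02, 211.0], [226, 204, 19, 15])]
yellow top [(175, [271.81, 287.57], [252, 278, 35, 29]), (44, [270.07, 203.89], [268, 197, 6, 15])]
yellow scene [(24, [305.71, 179.21], [300, 178, 13, 4]), (8, [314.75, 192.12], [313, 191, 5, 3]), (7, [248.0, 219.71], [246, 217, 5, 6])]
white top [(2199, [269.44, 214.93], [237, 182, 66, 66]), (383, [307.87, 248.57], [294, 175, 16, 145]), (190, [238.19, 205.84], [232, 175, 48, 102]), (13, [232.0, 285.0], [232, 279, 1, 13])]
white scene [(3979, [289.41, 216.59], [205, 170, 140, 90]), (602, [297.81, 202.54], [272, 186, 53, 29])]
lever (array([ 0.4866, -0.1137,  0.3023]), 0.0005)
lever (array([ 0.722 , -0.1708,  0.2308]), 0.0027)
```

View pics/crop0.png

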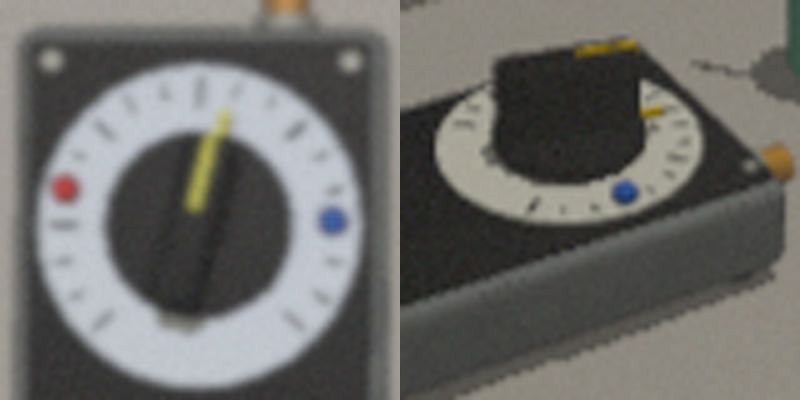

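The crop shows the index line running from the bar's middle at about (268.5,212) to its tip at (275,193) in top pixels. The red stud is left at (243,208), just forward of straight sideways, and the blue stud is right.

Run:
```python
from h import *
t=cams.read_camera("top");s=cams.read_camera("scene")
w=blobs(t,"white",(232,175,310,320))[0][3]
h=cv2.convexHull(w.astype(np.int32)); e=cv2.fitEllipse(h); print("ell",e)
ws=blobs(s,"white",(265,170,345,240))
ax=plane(t,e[0],.057)
b=tri(t,blobs(t,"blue",(232,175,310,320))[0][1],s,blobs(s,"blue",(265,170,345,240))[0][1]);print("blue",b)
g=tri(t,blobs(t,"green",(232,175,310,320))[0][1],s,blobs(s,"green",(205,170,345,240))[0][1]);print("green",g)
r=plane(t,blobs(t,"red",(232,175,310,320))[0][1],.062)
y=blobs(t,"yellow",(255,185,285,225))[0][3].astype(np.float32)
l=cv2.fitLine(y,cv2.DIST_L2,0,.01,.01).ravel()
pts=[plane(t,l[2:]+l[:2]*k,.102) for k in(-5,5)]
d=pts[1]-pts[0]; d*=np.sign(d[0])
c0=blobs(t,"yellow",(255,185,285,225))[0]
print("yellow height", tri(t,(271.5,199.5),s,(306,179)))
bl=plane(t,blobs(t,"blue",(232,175,310,320))[0][1],.062)
gp=plane(t,blobs(t,"green",(232,175,310,320))[0][1],g[0][2])
A=lambda v:np.degrees(np.arctan2(v[1],v[0])).round(2)
print("axis",ax,"red",r,np.linalg.norm((r-ax)[:2]),A(r-ax),"blue",np.linalg.norm((bl-ax)[:2]),A(bl-ax))
print("button",gp,"dist",np.linalg.norm((gp-ax)[:2]),"yaw",A(ax-gp)); print("index",A(d),[plane(t,p,.102).round(4) for p in(y[y[:,1].argmin()],y[y[:,1].argmax()])])
st=bot.read_state();from scipy.spatial.transform import Rotation as Ro
print(Ro.from_rotvec(st["tcp_rot"]).as_matrix().round(3),st["tool_pos"])
# console corner height check
print("size",e[1][0]/499.8*.9*1000)
```

```text
ell ((269.3952331542969, 214.67767333984375), (65.03047943115234, 65.36151885986328), 67.86376953125)
blue (array([0.58  , 0.027 , 0.0594]), 0.0001)
green (array([0.4359, 0.0777, 0.0742]), 0.0007)
yellow height (array([0.6001, 0.0696, 0.1021]), 0.0067)
axis [0.5789594  0.07506582 0.057     ] red [0.59240064 0.1225454  0.062     ] 0.04934548948024922 74.19 blue 0.048170095742535585 -88.78
button [0.43555789 0.07783088 0.0742    ] dist 0.1434281696810243 yaw -1.1
index -15.01 [array([0.6074, 0.0671, 0.102 ]), array([0.5835, 0.0742, 0.102 ])]
[[ 0.935  0.354 -0.   ]
 [ 0.354 -0.935  0.001]
 [ 0.    -0.001 -1.   ]] [ 0.2388483  -0.63105495  0.23079347]
size 117.10170365753723
```

>>> {"api": "play_rows", "payload": {"rows": [[[0,0,-0.88],[0,0,0]],[[0,0,-0.88],[0,0,0]],[[0,0,-0.88],[0,0,0]],[[0,0,-0.88],[0,0,0]],[[0,0,-0.88],[0,0,0]],[[0,0,-0.88],[0,0,0]],[[0,0,-0.88],[0,0,0]],[[1,-0.95,-0.88],[0,0,0]],[[1,-0.95,-0.88],[0,0,0]],[[1,-0.95,-0.88],[0,0,0]],[[1,-0.95,-0.88],[0,0,0]],[[1,-0.95,-0.88],[0,0,0]],[[1,-0.95,-0.88],[0,0,0]],[[1,-0.95,-0.88],[0,0,0]],[[1,-0.95,-0.88],[0,0,0]],[[1,-0.95,-0.88],[0,0,0]],[[1,-0.95,-0.88],[0,0,0]]], "claw": 1}}

```text
time: 1.72
tool_pos: [0.3895, -0.3177, 0.4499]
tcp_rot: [-3.087, -0.572, 0.001]
wrist_force: [-0.1, -0.1, 1.2]
width: 1.001
grip_force: 0.0
```

>>> {"api": "play_rows", "payload": {"rows": [[[1,-0.95,0],[0,0,0]],[[1,-0.95,0],[0,0,0]],[[1,-0.95,0],[0,0,0]],[[1,-0.95,0],[0,0,0]],[[1,-0.95,0],[0,0,0]],[[1,-0.95,0],[0,0,0]],[[1,-0.95,0],[0,0,0]],[[1,-0.95,0],[0,0,0]],[[1,-0.95,0],[0,0,0]],[[1,-0.95,0],[0,0,0]]]}}

```text
time: 2.55
tool_pos: [0.5394, -0.0085, 0.449]
tcp_rot: [-3.088, -0.57, 0.005]
wrist_force: [0.4, -0.6, 0.0]
width: 0.999
grip_force: 0.0
```

>>> {"api": "play_rows", "payload": {"rows": [[[0.264,-0.252,0],[0,0,0.16]],[[0.264,-0.252,0],[0,0,0.32]],[[0.264,-0.252,0],[0,0,0.48]],[[0.264,-0.252,0],[0,0,0.64]],[[0.264,-0.252,0],[0,0,0.793]],[[0.264,-0.252,0],[0,0,0.793]],[[0.264,-0.252,0],[0,0,0.793]],[[0.264,-0.252,0.9],[0,0,0.793]],[[0.264,-0.252,0.9],[0,0,0.793]],[[0.264,-0.252,0.9],[0,0,0.793]],[[0.264,-0.252,0.9],[0,0,0.793]],[[0.264,-0.252,0.9],[0,0,0.793]],[[0.264,-0.252,0.9],[0,0,0.793]],[[0.264,-0.252,0.9],[0,0,0.793]],[[0.264,-0.252,0.9],[0,0,0.793]]]}}

```text
time: 3.8
tool_pos: [0.5771, 0.071, 0.2252]
tcp_rot: [3.114, -0.408, -0.004]
wrist_force: [0.6, -0.2, 1.4]
width: 1.0
grip_force: 0.0
```

```bash
cat > st.py <<'E'
from h import *
from scipy.spatial.transform import Rotation as Ro
s=bot.read_state();M=Ro.from_rotvec(s["tcp_rot"]).as_matrix();p=s["tool_pos"]
print(s["time"],p.round(4),"head",np.degrees(np.arctan2(M[1,0],M[0,0])).round(2),"tilt",M[:,2].round(3),"q",s["q"].round(2),"F",s["wrist_force"].round(1),s["width"],s["grip_force"])
print("to dial (tool units of 250mm):",(M.T@(np.array([.579,.0755,.072])-p)/.25).round(3))
E
python3 st.py; python3 -c "
from h import *
a=cams.read_camera('top')['image'];b=cams.read_camera('scene')['image']
cv2.imwrite('pics/p1.png',np.hstack([a[130:330,160:440],b[60:260,150:430]])[:,:,::-1])"
```

```text
3.8 [0.5771 0.071  0.2252] head -14.92 tilt [-0.003 -0.001 -1.   ] q [ 0.08  0.09  1.81 -0.    1.24  1.91] F [ 0.6 -0.2  1.4] 1.0000998576822617 0.0
to dial (tool units of 250mm): [ 0.004 -0.02   0.613]
```

View pics/p1.png

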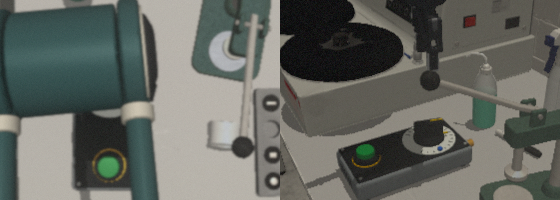

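The gripper is above the dial, clear of the hose, lever and bottle. I'll go down and pinch the bar.

>>> {"api": "play_rows", "payload": {"rows": [[[0.004,-0.02,0.15],[0,0,0]],[[0.004,-0.02,0.3],[0,0,0]],[[0.004,-0.02,0.4],[0,0,0]],[[0.004,-0.02,0.48],[0,0,0]],[[0.004,-0.02,0.54],[0,0,0]],[[0.004,-0.02,0.58],[0,0,0]],[[0.004,-0.02,0.605],[0,0,0]],[[0.004,-0.02,0.605],[0,0,0]],[[0.004,-0.02,0.605],[0,0,0]]]}}

```text
time: 4.65
tool_pos: [0.5815, 0.0768, 0.0766]
tcp_rot: [-3.114, 0.409, -0.004]
wrist_force: [-0.2, 0.6, 0.0]
width: 1.001
grip_force: 0.0
```

```bash
python3 st.py
```

```text
4.65 [0.5815 0.0768 0.0766] head -14.95 tilt [ 0.003  0.    -1.   ] q [ 0.09  0.24  1.94 -0.    0.96  1.92] F [-0.2  0.6  0. ] 1.0008161131445388 0.0
to dial (tool units of 250mm): [-0.008  0.008  0.018]
```

>>> {"api": "play_rows", "payload": {"rows": [[[-0.005,0.005,0.014],[0,0,0]],[[-0.005,0.005,0.014],[0,0,0]],[[-0.005,0.005,0.014],[0,0,0]],[[-0.005,0.005,0.014],[0,0,0]],[[-0.005,0.005,0.014],[0,0,0]],[[-0.005,0.005,0.014],[0,0,0]],[[-0.005,0.005,0.014],[0,0,0]],[[-0.005,0.005,0.014],[0,0,0]],[[-0.005,0.005,0.014],[0,0,0]],[[-0.005,0.005,0.014],[0,0,0]],[[-0.005,0.005,0.014],[0,0,0]],[[-0.005,0.005,0.014],[0,0,0]]], "claw": -1, "newtons": 45}}

```text
time: 5.65
tool_pos: [0.5788, 0.0759, 0.0719]
tcp_rot: [-3.115, 0.409, -0.001]
wrist_force: [-2.0, -1.2, 5.8]
width: 0.201
grip_force: 47.4
```

```bash
python3 st.py
```

```text
5.65 [0.5788 0.0759 0.0719] head -14.95 tilt [ 0.  0. -1.] q [0.09 0.24 1.95 0.   0.95 1.92] F [-2.  -1.2  5.8] 0.20075794793661722 47.35977351665497
to dial (tool units of 250mm): [ 0.001  0.001 -0.   ]
```

>>> {"api": "play_rows", "payload": {"rows": [[[0,0,0],[0,0,-0.1]],[[0,0,0],[0,0,-0.2]],[[0,0,0],[0,0,-0.3]],[[0,0,0],[0,0,-0.4]],[[0,0,0],[0,0,-0.5]],[[0,0,0],[0,0,-0.6]],[[0,0,0],[0,0,-0.7]],[[0,0,0],[0,0,-0.8]],[[0,0,0],[0,0,-0.9]],[[0,0,0],[0,0,-1]],[[0,0,0],[0,0,-1]],[[0,0,0],[0,0,-1]]]}}

```text
time: 6.65
tool_pos: [0.5788, 0.0755, 0.0719]
tcp_rot: [3.033, 0.815, 0.0]
wrist_force: [-1.0, -2.0, 5.3]
width: 0.199
grip_force: 47.6
```

>>> {"api": "play_rows", "payload": {"rows": [[[0,0,0],[0,0,-0.1]],[[0,0,0],[0,0,-0.2]],[[0,0,0],[0,0,-0.3]],[[0,0,0],[0,0,-0.4]],[[0,0,0],[0,0,-0.5]],[[0,0,0],[0,0,-0.6]],[[0,0,0],[0,0,-0.7]],[[0,0,0],[0,0,-0.8]],[[0,0,0],[0,0,-0.9]],[[0,0,0],[0,0,-0.98]],[[0,0,0],[0,0,-0.98]],[[0,0,0],[0,0,-0.98]]]}}

```text
time: 7.65
tool_pos: [0.5792, 0.0753, 0.0719]
tcp_rot: [2.507, 1.891, 0.001]
wrist_force: [-0.4, -4.4, 4.9]
width: 0.202
grip_force: 47.5
```

```bash
python3 st.py
```

```text
7.65 [0.5792 0.0753 0.0719] head 74.07 tilt [ 0.001 -0.001 -1.   ] q [ 0.09  0.24  1.95 -0.    0.95  0.37] F [-0.4 -4.4  4.9] 0.2024516026309902 47.49096214771271
to dial (tool units of 250mm): [ 0.001 -0.001 -0.   ]
```

>>> {"api": "play_rows", "payload": {"rows": [[[0,0,0],[0,0,0]],[[0,0,0],[0,0,0]],[[0,0,0],[0,0,0]],[[0,0,0],[0,0,0]],[[0,0,0],[0,0,0]],[[0,0,0],[0,0,0]],[[0,0,0],[0,0,0]],[[0,0,0],[0,0,0]],[[0,0,-0.1],[0,0,0]],[[0,0,-0.2],[0,0,0]],[[0,0,-0.35],[0,0,0]],[[0,0,-0.5],[0,0,0]],[[0,0,-0.5],[0,0,0]],[[-0.15,-0.55,-0.5],[0,0,0]],[[-0.15,-0.55,-0.5],[0,0,0]],[[-0.15,-0.55,-0.5],[0,0,0]],[[-0.15,-0.55,-0.5],[0,0,0]],[[-0.15,-0.55,-0.5],[0,0,0]],[[-0.15,-0.55,-0.5],[0,0,0]]], "claw": 1}}

```text
time: 9.23
tool_pos: [0.4359, 0.0775, 0.1968]
tcp_rot: [2.506, 1.894, 0.003]
wrist_force: [0.6, -0.7, 0.8]
width: 0.998
grip_force: 0.0
```

```bash
python3 st.py; python3 -c "
from h import *
a=cams.read_camera('top')['image'];b=cams.read_camera('scene')['image']
cv2.imwrite('pics/p2.png',cv2.resize(np.hstack([a[150:330,200:340],b[130:310,200:380]]),None,fx=2.4,fy=2.4,interpolation=2)[:,:,::-1])"
```

```text
9.2333 [0.4359 0.0775 0.1968] head 74.16 tilt [ 0.002  0.    -1.   ] q [ 0.12 -0.16  2.12 -0.    1.19  0.4 ] F [ 0.6 -0.7  0.8] 0.9976191152689803 0.0
to dial (tool units of 250mm): [0.148 0.552 0.5  ]
```

View pics/p2.png

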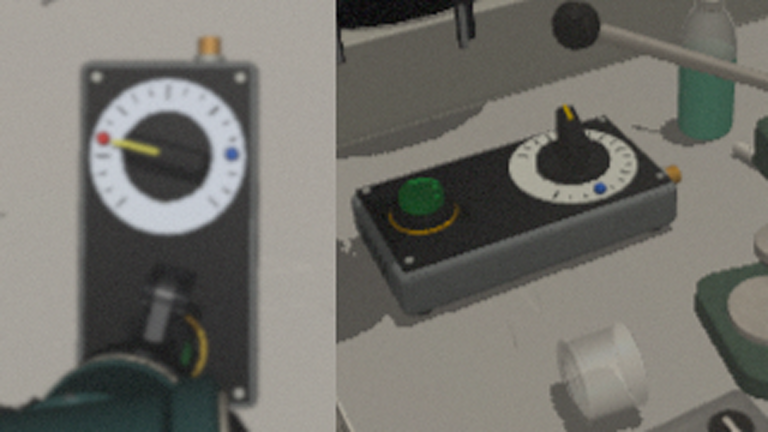

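The dial is fully visible, with the yellow line running from (158,153) to (115,144) towards the red stud at (104,139). I'll check the angle numerically.

Run:
```python
from h import *
R2=[]
for k in range(4):
    t=cams.read_camera("top")
    B=(232,175,310,250)
    w=blobs(t,"white",B)[0][3];e=cv2.fitEllipse(cv2.convexHull(w.astype(np.int32)));ax=plane(t,e[0],.057)
    r=plane(t,blobs(t,"red",B)[0][1],.062)
    y=blobs(t,"yellow",B)[0][3].astype(np.float32)
    l=cv2.fitLine(y,cv2.DIST_L2,0,.01,.01).ravel();d=plane(t,l[2:]+5*l[:2],.102)-plane(t,l[2:]-5*l[:2],.102);d*=np.sign(d[1])
    ctr=plane(t,l[2:],.102)
    A=lambda v:np.degrees(np.arctan2(v[1],v[0])).round(2)
    print(ax.round(4),"red",A(r-ax),"index",A(d),"centroid",A(ctr-ax),ctr.round(4))
```

```text
[0.5789 0.0751 0.057 ] red 74.13 index 75.58 centroid 74.36 [0.5836 0.0917 0.102 ]
[0.5789 0.075  0.057 ] red 74.18 index 77.14 centroid 74.34 [0.5836 0.0917 0.102 ]
[0.579  0.0751 0.057 ] red 74.2 index 75.62 centroid 74.33 [0.5836 0.0915 0.102 ]
[0.5789 0.0751 0.057 ] red 74.14 index 76.51 centroid 74.44 [0.5836 0.0919 0.102 ]
```

The index is within about 2° of the red stud, against a tolerance of 8°. I'll shut the fingers and approach to just above the button.

>>> {"api": "play_rows", "payload": {"rows": [[[0,0,0],[0,0,0]],[[0,0,0],[0,0,0]],[[0,0,0],[0,0,0]],[[0,0,0],[0,0,0]],[[0,0,0],[0,0,0]],[[0,0,0],[0,0,0]],[[0,0,0],[0,0,0]],[[0,0,0.15],[0,0,0]],[[0,0,0.3],[0,0,0]],[[0,0,0.4],[0,0,0]],[[0,0,0.44],[0,0,0]],[[0,0,0.46],[0,0,0]],[[0,0,0.46],[0,0,0]],[[0,0,0.46],[0,0,0]]], "claw": -1, "newtons": 30}}

```text
time: 10.7
tool_pos: [0.4374, 0.0776, 0.0829]
tcp_rot: [2.506, 1.893, 0.003]
wrist_force: [0.1, 0.1, 0.5]
width: 0.001
grip_force: 0.0
```

```bash
python3 st.py
```

```text
10.7 [0.4374 0.0776 0.0829] head 74.15 tilt [ 0.002  0.    -1.   ] q [ 0.12 -0.03  2.23  0.    0.94  0.4 ] F [0.1 0.1 0.5] 0.001166699506834719 0.0
to dial (tool units of 250mm): [0.147 0.547 0.045]
```

Target z is about 0.066, so 17 mm of descent is 0.068 units.

>>> {"api": "play_rows", "payload": {"rows": [[[0,0,0.02],[0,0,0]],[[0,0,0.035],[0,0,0]],[[0,0,0.045],[0,0,0]],[[0,0,0.052],[0,0,0]],[[0,0,0.058],[0,0,0]],[[0,0,0.062],[0,0,0]],[[0,0,0.065],[0,0,0]],[[0,0,0.065],[0,0,0]],[[0,0,0.065],[0,0,0]]]}}

```text
time: 11.45
tool_pos: [0.4393, 0.0778, 0.0715]
tcp_rot: [2.504, 1.893, 0.006]
wrist_force: [-11.9, -1.5, 40.5]
width: -0.0
grip_force: 20.0
```

```bash
python3 -c "
from h import *
b=cams.read_camera('scene')['image']
cv2.imwrite('pics/p3.png',cv2.resize(b[160:260,200:350],None,fx=5,fy=5,interpolation=2)[:,:,::-1])";python3 st.py
```

```text
11.5 [0.4393 0.0778 0.0715] head 74.16 tilt [ 0.005  0.    -1.   ] q [ 0.12 -0.01  2.23 -0.    0.91  0.4 ] F [-12.1  -1.9  39.6] 0.002491173594752988 19.937785348738544
to dial (tool units of 250mm): [0.144 0.54  0.001]
```

View pics/p3.png

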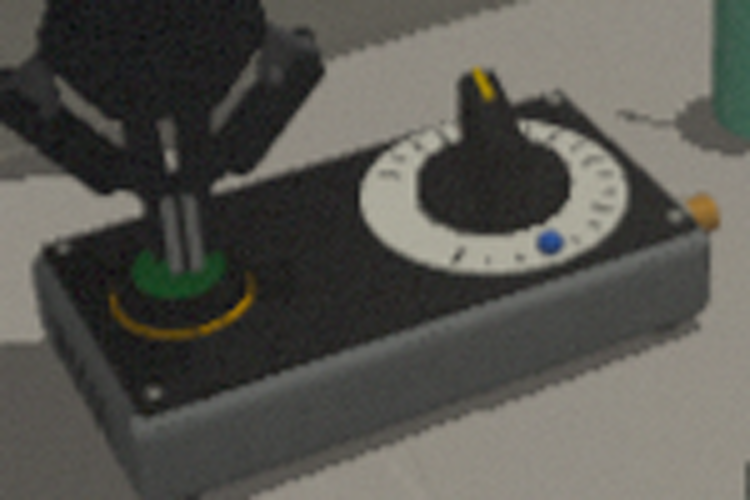

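The picture shows the shut fingertips on the green cap at (180,270), pressed nearly flush with its housing, and 40 N is far over the 6 N needed. Next I'll lift away.

>>> {"api": "play_rows", "payload": {"rows": [[[0,0,0],[0,0,0]],[[0,0,-0.05],[0,0,0]],[[0,0,-0.15],[0,0,0]],[[0,0,-0.3],[0,0,0]],[[0,0,-0.45],[0,0,0]],[[0,0,-0.6],[0,0,0]],[[0,0,-0.6],[0,0,0]],[[0,0,-0.6],[0,0,0]],[[0,0,-0.6],[0,0,0]]]}}

```text
time: 12.25
tool_pos: [0.4356, 0.0773, 0.2149]
tcp_rot: [-2.506, -1.894, 0.0]
wrist_force: [-0.4, -0.2, -0.3]
width: 0.0
grip_force: 0.0
```

```bash
python3 st.py
python3 - <<'E'
from h import *
a=cams.read_camera('top');b=cams.read_camera('scene')
B=(232,175,310,250)
ax=np.array([.579,.0751,0]);y=blobs(a,"yellow",B)[0];r=blobs(a,"red",B)[0]
A=lambda v:np.degrees(np.arctan2(v[1],v[0])).round(2)
print("index",A(plane(a,y[1],.102)-ax),"red",A(plane(a,r[1],.062)-ax),"green",[ (x[0],x[1],x[2]) for x in blobs(b,"green",(205,170,345,240))[:1]])
cv2.imwrite('pics/p4.png',np.hstack([a["image"][60:330,180:440],b["image"][60:330,190:480]])[:,:,::-1])
E
```

```text
12.25 [0.4356 0.0773 0.2149] head 74.14 tilt [-0. -0. -1.] q [ 0.12 -0.18  2.09 -0.    1.23  0.4 ] F [-0.4 -0.2 -0.3] 0.0002698016212710263 0.0
to dial (tool units of 250mm): [0.15  0.554 0.572]
index 74.64 red 74.23 green [(233, array([234.82, 211.16]), array([226, 204,  19,  16]))]
```

View pics/p4.png

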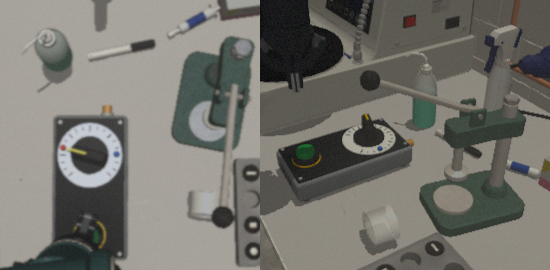

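The button is back up with its original blob position, the index is on the red stud, and the bottle, cup and marker are untouched. The robot is clear of everything.

```bash
python3 -c "
from workcell import bot
print(bot.finish_job())"
```

```text
the job is handed in; nothing more can be done
None
```

The dial points at the red stud (index 74.6°, stud 74.2°), the start button was pressed down and came back up, nothing else was disturbed, and the job is handed in at about 12 s, though no verdict was returned.

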